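# Find the rocking crock lid and seat it

## Robot

A 6-joint arm with a two-finger parallel gripper is mounted at the origin on a cart in front of the work surface, level with it; the furniture and walls round the work are solid. World frame = base frame: x ahead of the robot, y to its left, z up, the work surface at z = 0. Lengths are in m, angles in rad, forces in N, time in s.
With the tool pointing down it reaches from about 0.275 to 0.85 m from the base axis. Payload 5.2 kg.
Tool frame: the origin (TCP) lies midway between the tips of the shut fingers; the grasp point (between the pads) lies 19 mm behind it; z points along the fingers, y is the direction in which the jaws open and shut (so a half turn about z gives the same grasp; the last joint's range is limited). The gripper opens to 85 mm and grips with 20 to 120 N. Pads are 22 mm wide; open, the fingers measure 114 mm over their backs; the gripper's body (76 mm by 85 mm) begins 54 mm behind the grasp point. The pads swing forward as they close: fully open they stand 13 mm farther back than shut.
Start: joints at [1.035, 0.259, 1.535, -0, 1.348, -0.203], TCP at [0.18, 0.52, 0.231] pointing down, gripper open.
Joint ranges: [-3.14, 3.14], [-0.91, 2.08], [0.19, 2.58], [-1.22, 4.36], [0.22, 2.71], [-3.12, 3.12]. Speed limits (rad/s): [2.57, 2.57, 3.14, 3.14, 3.14, 3.14].

## Interface

Orientations are given as [roll, pitch, yaw] about the fixed x, y, z axes, in that order (R = Rz(yaw) Ry(pitch) Rx(roll)).
In Python, from station import env, vision gives the robot as it stands. Calls block until the motion is done:
- env.move_ptp(position, orientation): joint-space move of the TCP to a pose.
- env.move_straight(position, attitude=None, max_speed=0.15): straight line of the TCP; attitude=None keeps the orientation; max_speed is the mean speed in m/s.
- env.move_j(angles): joint-space move.
- env.gripper_to(opening, newtons=None): finger opening in m; newtons is the grip in N (None keeps the last); returns when the fingers have stopped.
- env.wait(seconds).
- env.inverse_kinematics(position, orientation): joint angles nearest the present ones, or None.
- env.get_obs(): the state.
- vision.capture(name): name is "scene" or "top" or "wrist"; returns (picture, depth): 480x640x3 uint8, red, green, blue; 480x640 float32, m along the optical axis (not along the pixel's ray), 0 where there is no reading.
- vision.camera_params(name): a dict with "K" (3x3 intrinsics, pixels), "cam_to_world" (4x4, takes a point from camera to world coordinates). Camera axes: x right, y down, z forward; pixel columns grow to the right and rows downward; lengths in m; the calibration is good to about 2 mm. The wrist camera is an equidistant fisheye: a pixel r from the principal point sees the ray r / f radians off the axis. A picture is of the moment at which its call begins: read the wrist's pose just before it. camera_params takes no time and is no camera call; for the wrist camera it gives the pose at the moment of the call.
A pose or a line that the arm cannot do raises env.Unreachable and nothing moves.
- env.finish_job(): hands the job in, once; it reports no verdict.
Trained networks look in the newest picture that a camera, given by its name, has taken for a name from the list of things; names that differ only in an ending like _2 or _b are one class to them, and where a whole thing is asked for, a point or a joint stands for the part that bears it (a point fixed in the world has none). Each returns a list of dicts, best first, with "score" (0 to 1); they miss things now and then, are a little off and sometimes report something else, mostly with a low value. They report only what shows in the picture. A call takes as long as a camera call.
- vision.find_in(camera, query): "extent" ([left, top, right, bottom] in pixels, round what is visible of it).
- vision.spot_point(camera, query): "location" ([row, column] in pixels: a listed point, or the origin of a listed thing).
The state is a dict: "t": time; "joint_pos": joint angles; "joint_vel": joint speeds; "tau": joint torques, N m; "tool_pos": TCP position; "tcp_rot": TCP orientation; "wrist_force": force on the tool from outside, world axes, zero at the start; "torque": the same for the moment, N m; "grip_width": finger opening in m.
Only numpy, scipy, OpenCV 4.12 (cv2) and the standard library are available. Lean on these libraries where they do the work, as an engineer would, in place of code of your own. Each camera call takes 0.05 s, during which the arm holds its last target. There are 200 camera calls.

## Task

One of the three identical wooden lids on the white crocks is not seated and rocks. Working from left to right as the robot sees them, press down on every lid with the fingertips to check all three; only after that push the one that rocks sideways until its plug drops into its crock and all three lids lie flat on their rims. Do not lift a lid or push one off its crock, leave the other things on the board where they are, and finish clear of everything.

Things in the scene. Friction and masses are not known exactly. Their poses are not given: they have to be found in the camera images.
- lid_a: One of three identical flat round wooden lids (a, b, c; which lid is on which crock changes every start). Disc 90 mm across, 10 mm thick, 0.10 to 0.17 kg, loose; under it a round plug 66 mm across, 5 mm deep. Origin: centre of the disc's underside, on top of the plug; z axis up, the flat top is 10 mm above the origin.
- lid_b: Same as lid_a. Two lids are seated: plug in the mouth, disc flat on the rim, origin level with the mouth point, within 3 mm of it; firm when pressed. One (any, on any crock) sits 4.5 to 6.5 mm off centre, towards the robot or to either side (never away from the robot), plug caught on the rim, leaning a few degrees, high on the side it is displaced to; it rocks 1 to 3 mm when pressed near the edge on that side.
- lid_c: Same as lid_a. The unseated lid, pushed at its edge (about 1 N) sideways from its displaced side towards the middle of its crock, drops in by its own weight, and the wall of the mouth then stops it.
- mouth_left (a point): Centre of the mouth, at rim height (82 mm above the range top), of the left (largest y) crock. Three identical straight round white stoneware crocks, 82 mm across, mouth 70 mm across, 46 mm high, heavy, fixed. They stand on a pale wooden board whose top is 36 mm above the range top.
- mouth_middle (a point): Centre of the mouth, at rim height (82 mm above the range top), of the middle crock. Same crock as the left one. Behind and above the crocks hangs a microwave: its front is 0.625 m ahead of the robot base, its underside 0.44 m above the range top; its upright door handle, right of the middle, stands out to 0.575 m from 0.48 m up.
- mouth_right (a point): Centre of the mouth, at rim height (82 mm above the range top), of the right (smallest y) crock. Same crock as the left one.
- sprout_front: Bystander, loose, leave alone: small Brussels sprout, 40x33x32 mm, on the board between the left and middle crocks. Origin: centre of its underside.
- sprout_gap: Bystander, loose, leave alone: small Brussels sprout, 40x44x34 mm, on the board between the middle and right crocks. Origin: centre of its underside.
- lemon: Bystander, loose, leave alone: lemon, 72x55x56 mm, on the board behind the crocks. Origin: centre of its underside.
- goat_cheese: Bystander, loose, leave alone: wrapped white cheese log, 53x103x42 mm, on the board behind the crocks. Origin: centre of its underside.
- spice_jar: Bystander, loose, leave alone: square glass spice jar with black lid, 44x44x107 mm, at the back left of the board. Origin: centre of its underside.
- salt_shaker: Bystander, loose, leave alone: glass salt shaker, 44x44x90 mm, at the back right of the board. Origin: centre of its underside.
- teaspoon: Bystander, loose, leave alone: steel teaspoon, 132x28x11 mm, at the back of the board. Origin: centre of its underside.

How it is judged:
On the way, in this order (a step that is already met when the one before it is completed fails the run):
1. the lid on the left crock is pressed with the fingers (more than 1 N) (((contact force between the fingers and lid_a above 1 N and horizontal distance between lid_a and mouth_left below 0.025 m) or (contact force between the fingers and lid_b above 1 N and horizontal distance between lid_b and mouth_left below 0.025 m) or (contact force between the fingers and lid_c above 1 N and horizontal distance between lid_c and mouth_left below 0.025 m))), for 0.06 s.
2. the lid on the middle crock is pressed with the fingers (more than 1 N) (((contact force between the fingers and lid_a above 1 N and horizontal distance between lid_a and mouth_middle below 0.025 m) or (contact force between the fingers and lid_b above 1 N and horizontal distance between lid_b and mouth_middle below 0.025 m) or (contact force between the fingers and lid_c above 1 N and horizontal distance between lid_c and mouth_middle below 0.025 m))), for 0.06 s.
3. the lid on the right crock is pressed with the fingers (more than 1 N) (((contact force between the fingers and lid_a above 1 N and horizontal distance between lid_a and mouth_right below 0.025 m) or (contact force between the fingers and lid_b above 1 N and horizontal distance between lid_b and mouth_right below 0.025 m) or (contact force between the fingers and lid_c above 1 N and horizontal distance between lid_c and mouth_right below 0.025 m))), for 0.06 s.
4. all three lids lie seated in their crocks (height (world z) of lid_a between 0.078 and 0.0836 m and angle between each of lid_a, lid_b, lid_c's own z axis and vertical below 0.025 rad and (horizontal distance between lid_a and mouth_left below 0.005 m or horizontal distance between lid_a and mouth_middle below 0.005 m or horizontal distance between lid_a and mouth_right below 0.005 m) and height (world z) of lid_b between 0.078 and 0.0836 m and (horizontal distance between lid_b and mouth_left below 0.005 m or horizontal distance between lid_b and mouth_middle below 0.005 m or horizontal distance between lid_b and mouth_right below 0.005 m) and height (world z) of lid_c between 0.078 and 0.0836 m and (horizontal distance between lid_c and mouth_left below 0.005 m or horizontal distance between lid_c and mouth_middle below 0.005 m or horizontal distance between lid_c and mouth_right below 0.005 m)), for 0.3 s.
At the end, for the whole second after the job is handed in: every crock carries one lid, its centre within 5 mm of the mouth's centre, its disc flat on the rim (origin no more than 1.6 mm above or 4 mm below rim height, leaning less than 0.025 rad) and at rest; the robot touches nothing (all of step 4 and horizontal distance between any of lid_a, lid_b, lid_c and mouth_left below 0.005 m and horizontal distance between any of lid_a, lid_b, lid_c and mouth_middle below 0.005 m and horizontal distance between any of lid_a, lid_b, lid_c and mouth_right below 0.005 m and linear speed of each of lid_a, lid_b, lid_c below 0.02 m/s).
It fails at once if a lid is lifted more than 20 mm above the rim (height (world z) of any of lid_a, lid_b, lid_c above 0.102 m).
It fails at once if a lid is pushed off its crock (more than 25 mm from the centre of every mouth) (not (horizontal distance between lid_a and mouth_left below 0.025 m or horizontal distance between lid_a and mouth_middle below 0.025 m or horizontal distance between lid_a and mouth_right below 0.025 m) or not (horizontal distance between lid_b and mouth_left below 0.025 m or horizontal distance between lid_b and mouth_middle below 0.025 m or horizontal distance between lid_b and mouth_right below 0.025 m) or not (horizontal distance between lid_c and mouth_left below 0.025 m or horizontal distance between lid_c and mouth_middle below 0.025 m or horizontal distance between lid_c and mouth_right below 0.025 m)).
It fails at once if a bystander is moved more than 20 mm (distance of any of sprout_front, sprout_gap, lemon, goat_cheese, spice_jar, salt_shaker, teaspoon from where it was at the start of the episode above 0.02 m).
It also fails if it takes over 56 s, if anything falls off the work surface, if the arm or the gripper's body presses on something with over 40 N, if the wrist force passes 120 N, or if a joint passes its speed limit or range.

## Working session

There is one attempt and no reset: what is moved stays moved. The work goes in short steps, each a Python script; the robot and the scene stay as the last script left them, time stands still between calls to the robot, and variables do not carry over. Pictures are saved under pics/ and viewed, about 8 in all and at most 12, crops included, and the job is handed in when it is done.

```bash
mkdir -p pics; ls
python3 - <<'E'
from station import env, vision
import cv2, numpy as np
for c in ("scene","top"):
    im,d=vision.capture(c); cv2.imwrite(f"pics/{c}0.png",im[:,:,::-1]); np.save(f"pics/{c}0.npy",d)
    p=vision.camera_params(c); print(c,np.round(p["K"],1).tolist(),np.round(p["cam_to_world"],3).tolist())
    K,T=np.array(p["K"]),np.array(p["cam_to_world"])
    for q in ("lid_a","mouth_left","mouth_middle","mouth_right","sprout_front","sprout_gap"):
        for r in vision.spot_point(c,q)[:3]:
            v,u=r["location"]; ro=T[:3,:3]@np.linalg.inv(K)@[u,v,1]; s=(0.085-T[2,3])/ro[2]
            print(q,round(r["score"],2),round(v,1),round(u,1),"at z.085",np.round(T[:3,3]+s*ro,4))
print(env.get_obs())
E
```

```text
pics
scene [[492.9, 0.0, 316.1], [0.0, 492.9, 246.6], [0.0, 0.0, 1.0]] [[0.8, -0.385, 0.46, 0.091], [-0.6, -0.528, 0.601, -0.667], [0.011, -0.757, -0.653, 0.779], [0.0, 0.0, 0.0, 1.0]]
lid_a 0.92 195.5 227.2 at z.085 [0.5182 0.2526 0.085 ]
lid_a 0.69 329.2 337.9 at z.085 [ 0.4738 -0.2341  0.085 ]
mouth_left 0.69 196.1 228.3 at z.085 [0.5191 0.2488 0.085 ]
mouth_middle 0.68 252.7 288.5 at z.085 [ 0.5198 -0.0095  0.085 ]
mouth_middle 0.36 254.6 340.2 at z.085 [ 0.6046 -0.079   0.085 ]
mouth_right 0.67 295.2 304.1 at z.085 [ 0.474  -0.1296  0.085 ]
mouth_right 0.64 255.3 292.7 at z.085 [ 0.5222 -0.0215  0.085 ]
sprout_front 0.68 199.1 228.3 at z.085 [0.5129 0.2377 0.085 ]
sprout_front 0.6 225.1 237.6 at z.085 [0.4801 0.1362 0.085 ]
sprout_gap 0.87 294.5 302.6 at z.085 [ 0.4727 -0.1263  0.085 ]
top [[523.9, 0.0, 321.1], [0.0, 523.9, 241.4], [0.0, 0.0, 1.0]] [[0.025, -0.996, 0.08, 0.483], [-0.999, -0.027, -0.017, -0.031], [0.019, -0.079, -0.997, 1.231], [0.0, 0.0, 0.0, 1.0]]
lid_a 0.94 285.1 405.0 at z.085 [ 0.4837 -0.2372  0.085 ]
lid_a 0.64 261.9 303.6 at z.085 [ 0.5287 -0.0141  0.085 ]
lid_a 0.61 261.4 179.5 at z.085 [0.5228 0.2558 0.085 ]
sprout_front 0.48 270.5 216.0 at z.085 [0.5051 0.1759 0.085 ]
sprout_gap 0.8 273.8 335.0 at z.085 [ 0.5045 -0.0834  0.085 ]
{'t': 0.7, 'joint_pos': array([ 1.03515485e+00,  2.58543841e-01,  1.53496625e+00,  1.87685454e-06,
        1.34802914e+00, -2.02791051e-01]), 'joint_vel': array([ 0.00165198, -0.00105053,  0.00026793,  0.00110855,  0.00178728,
       -0.00066547]), 'tau': array([-1.45481899e-03, -4.45773911e+01, -2.90843672e+01, -5.81929398e-04,
        4.58796185e-04,  9.01391644e-06]), 'tool_pos': array([0.17968427, 0.51983218, 0.23135356]), 'tcp_rot': array([3.14153996e+00, 8.96659942e-06, 2.80874181e+00]), 'wrist_force': array([ 0.31278873, -0.29148105,  0.35669468]), 'torque': array([-0.04207755,  0.01648253, -0.00536889]), 'grip_width': 0.08488794178089461}
```

```bash
cat > depthfit.py <<'E'
import numpy as np, cv2
def fit(vision,c,d,centers,save=None):
    p=vision.camera_params(c);K,T=np.array(p["K"]),np.array(p["cam_to_world"])
    v,u=np.mgrid[:480,:640]
    P=np.stack([(u-K[0,2])/K[0,0]*d,(v-K[1,2])/K[1,1]*d,d],-1)@T[:3,:3].T+T[:3,3]
    for cx,cy in centers:
        r=np.hypot(P[...,0]-cx,P[...,1]-cy)
        m=(d>0)&(r<.06)&(P[...,2]>.084)&(P[...,2]<.105)
        Q=P[m]
        (ccx,ccy),rad=cv2.minEnclosingCircle(Q[:,:2].astype(np.float32))
        A=P[m&(r<.04)]
        X=np.c_[A[:,0]-cx,A[:,1]-cy,np.ones(len(A))]
        s,res,_,_=np.linalg.lstsq(X,A[:,2],rcond=None)
        # wall of crock below the lid
        print(c,(cx,cy),"n",len(Q),"mean",np.round(Q[:,:2].mean(0),4),"circ",round(ccx,4),round(ccy,4),round(rad,4),
          "slope deg xy",np.round(np.degrees(s[:2]),2),"z",round(s[2],4),"rms",np.round(np.std(A[:,2]-X@s),4))
    return P
E
python3 - <<'E'
from station import env, vision
import numpy as np
from depthfit import fit
for c in("top","scene"):
    P=fit(vision,c,np.load(f"pics/{c}0.npy"),[(.484,-.237),(.526,-.014),(.522,.254)])
E
```

```text
top (0.484, -0.237) n 1332 mean [ 0.487  -0.2355] circ 0.4867 -0.2359 0.0452 slope deg xy [ 0.21 -0.03] z 0.0932 rms 0.0022
top (0.526, -0.014) n 1326 mean [ 0.5243 -0.0148] circ 0.5246 -0.0147 0.0448 slope deg xy [ 0.06 -0.22] z 0.0931 rms 0.0021
top (0.522, 0.254) n 1371 mean [0.525  0.2571] circ 0.5251 0.2579 0.0453 slope deg xy [-4.18  2.37] z 0.0969 rms 0.0022
scene (0.484, -0.237) n 1596 mean [ 0.4807 -0.2384] circ 0.4835 -0.2361 0.046 slope deg xy [-0.04 -0.12] z 0.0926 rms 0.0012
scene (0.526, -0.014) n 1035 mean [ 0.5182 -0.0179] circ 0.5211 -0.0145 0.0465 slope deg xy [-0.05 -0.  ] z 0.0923 rms 0.0012
scene (0.522, 0.254) n 692 mean [0.5188 0.2528] circ 0.5212 0.2594 0.047 slope deg xy [-4.2   3.94] z 0.0956 rms 0.002
```

View pics/top0.png

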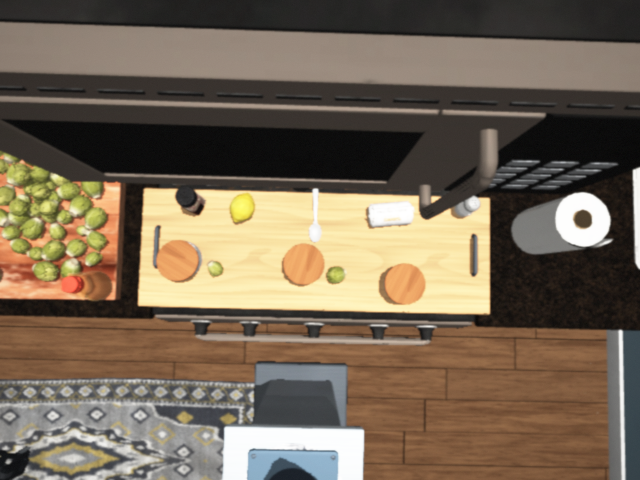

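View pics/scene0.png

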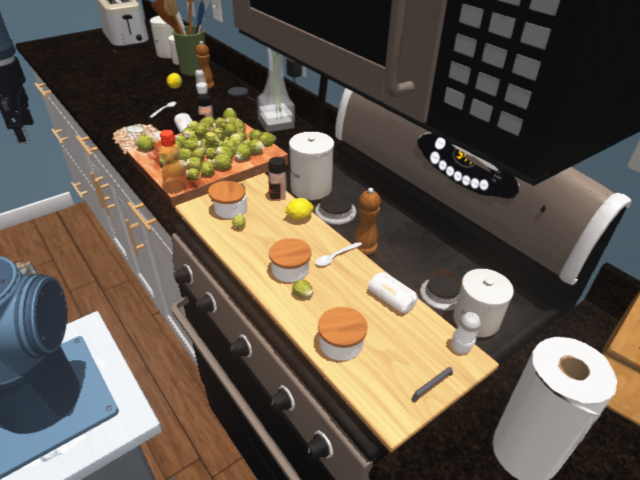

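The top view shows lids at about (col, row) (179,261), (303,264) and (405,284), with sprouts at (215,268) and (336,274). The scene view agrees. Depth says the left lid leans about 5°, high towards −x/+y, and the other two are flat. I'll get a closer look with the wrist camera.

```bash
cat > wristfit.py <<'E'
import numpy as np, cv2
def cloud(vision):
    p=vision.camera_params("wrist");K,T=np.array(p["K"]),np.array(p["cam_to_world"])
    im,d=vision.capture("wrist")
    v,u=np.mgrid[:480,:640]; x=(u-K[0,2])/K[0,0]; y=(v-K[1,2])/K[1,1]; th=np.hypot(x,y)
    k=np.tan(np.minimum(th,1.5))/np.maximum(th,1e-9)
    P=np.stack([x*k*d,y*k*d,d],-1)@T[:3,:3].T+T[:3,3]
    P[(d<=0)|(th>1.2)]=np.nan
    return im,P,T
def lid(P,cx,cy):
    r=np.hypot(P[...,0]-cx,P[...,1]-cy)
    Q=P[(r<.06)&(P[...,2]>.085)&(P[...,2]<.106)]
    (a,b),rad=cv2.minEnclosingCircle(Q[:,:2].astype(np.float32))
    A=P[(r<.035)&(P[...,2]>.08)&(P[...,2]<.11)]
    X=np.c_[A[:,0]-cx,A[:,1]-cy,np.ones(len(A))]; s=np.linalg.lstsq(X,A[:,2],rcond=None)[0]
    print("n",len(Q),"mean",np.round(Q[:,:2].mean(0),4) if len(Q) else None,"circ",np.round([a,b,rad],4),"slope",np.round(np.degrees(s[:2]),2),"dir",round(float(np.degrees(np.arctan2(s[1],s[0]))),0),"z",round(s[2],4),"rms",round(float(np.std(A[:,2]-X@s)),4))
E
python3 - <<'E'
from station import env, vision
import numpy as np,cv2
from wristfit import *
env.move_ptp([.46,.28,.24],[np.pi,0,2.5])
print(env.get_obs()["t"],env.get_obs()["wrist_force"])
env.gripper_to(0.0)
im,P,T=cloud(vision); print(np.round(T,3))
lid(P,.523,.2585)
cv2.imwrite("pics/w1.png",im[:,:,::-1]); o=env.get_obs();print(o["t"],o["tool_pos"],o["wrist_force"])
# crock wall points
m=(P[...,2]>.045)&(P[...,2]<.075)&(np.hypot(P[...,0]-.523,P[...,1]-.2585)<.06)
print(m.sum(), np.round(np.nanmin(P[m],0),3) if m.any() else 0)
np.save("pics/P1.npy",P)
E
```

```text
2.0833 [0.3707147  0.4055909  0.47574612]
[[ 0.598  0.774  0.21   0.407]
 [ 0.802 -0.577 -0.157  0.319]
 [-0.     0.262 -0.965  0.383]
 [ 0.     0.     0.     1.   ]]
n 4738 mean [0.5159 0.2752] circ [0.523  0.2601 0.0453] slope [-4.44  2.45] dir 151.0 z 0.0958 rms 0.0006
2.9 [0.46003277 0.27996269 0.23999993] [ 0.16907353  0.21687022 -0.19472447]
373 [0.486 0.201 0.045]
```

View pics/w1.png

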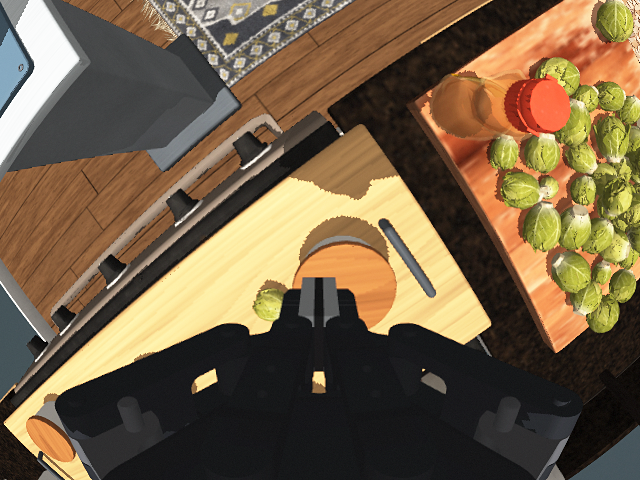

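The wrist view shows the left lid at about (345,280), tilted, with the fingertips above it and the sprout clear at (268,304). The depth fit gives a 5.1° lean, high towards 150°. Next I'll press the left lid near its centre, so it can't tip in.

```bash
cat > press.py <<'E'
import numpy as np
def force(env,n=3):
    f=[]
    for _ in range(n): env.wait(.02); f.append(env.get_obs()["wrist_force"])
    return np.mean(f,0)
def press(env,x,y,z0,yaw,step=.0005,fmin=4.,zmin=.088):
    env.move_ptp([x,y,.16],[np.pi,0,yaw])
    env.move_straight([x,y,z0],max_speed=.1); env.wait(.15)
    b=force(env,6); z=z0; log=[]
    while z>zmin:
        z-=step; env.move_straight([x,y,z],max_speed=.03); f=force(env)-b
        log.append((round(float(env.get_obs()["tool_pos"][2])*1e3,2),round(float(f[2]),1)))
        if f[2]>fmin: break
    env.wait(.2); f=force(env)-b
    print("press",log[-8:],"held",np.round(f,1),"t",round(env.get_obs()["t"],1))
    env.move_straight([x,y,.14],max_speed=.12)
E
python3 - <<'E'
from station import env, vision
from press import *; from wristfit import *
press(env,.532,.2545,.101,2.6)
env.move_ptp([.46,.28,.24],[np.pi,0,2.6])
im,P,T=cloud(vision); lid(P,.523,.2585)
E
```

```text
press [(98.49, -0.2), (97.98, -0.1), (97.48, 0.0), (96.95, -0.0), (96.46, -0.2), (95.96, 0.3), (95.65, 0.7), (95.38, 5.1)] held [-1.5 -0.2  5.5] t 8.3
n 4224 mean [0.5122 0.2756] circ [0.5227 0.2602 0.045 ] slope [-4.43  2.47] dir 151.0 z 0.0958 rms 0.0007
```

Run:
```python
from station import env, vision
from press import *; from wristfit import *
press(env,.523,-.0146,.096,2.8,zmin=.086)
press(env,.485,-.236,.096,2.8,zmin=.086)
env.move_ptp([.46,.28,.24],[np.pi,0,2.618])
im,P,T=cloud(vision); lid(P,.523,.2585); print(env.get_obs()["t"])
```

```text
press [(94.94, 0.2), (94.47, 0.1), (93.96, 0.6), (93.47, 0.3), (92.99, 0.2), (92.48, 0.5), (92.08, 1.4), (92.06, 5.6)] held [-1.1 -0.5  5.6] t 14.6
press [(94.94, 0.3), (94.49, 0.2), (93.97, -0.1), (93.48, -0.1), (92.98, 0.2), (92.48, 0.5), (92.1, 1.0), (92.07, 5.0)] held [-1.2  1.1  4.9] t 20.0
n 4280 mean [0.5117 0.2749] circ [0.5222 0.2604 0.0453] slope [-4.4  2.3] dir 152.0 z 0.0959 rms 0.0006
22.525
```

Run:
```python
from station import env, vision
from press import *; from wristfit import *
a=np.radians(151.); u=np.array([np.cos(a),np.sin(a)]); c=np.array([.5225,.260])
p=lambda d,z:[*(c+d*u),z]
env.move_ptp(p(.072,.14),[np.pi,0,a])
env.move_straight(p(.072,.086),max_speed=.1); env.move_straight(p(.060,.086),max_speed=.05); env.wait(.15)
b=force(env,6); d=.060; log=[]
while d>.049:
    d-=.0005; env.move_straight(p(d,.086),max_speed=.03); f=(force(env)-b)
    log.append((round(d*1e3,1),round(float(f[:2]@u),1),round(float(f[2]),1)))
    if f[:2]@u>5: break
print(log,np.round(f,1),env.get_obs()["t"])
env.move_straight(p(.068,.086),max_speed=.08); env.move_straight(p(.068,.14),max_speed=.15)
env.move_ptp([.46,.28,.24],[np.pi,0,2.618])
im,P,T=cloud(vision); lid(P,.526,.2575); print(env.get_obs()["t"])
cv2.imwrite("pics/w2.png",im[:,:,::-1])
```

```text
[(59.5, -0.3, -0.5), (59.0, -0.5, -0.1), (58.5, -0.3, -0.4), (58.0, -0.1, -0.4), (57.5, -0.4, 0.1), (57.0, -0.3, -0.4), (56.5, -0.1, -0.2), (56.0, -0.2, 0.5), (55.5, -0.7, -0.0), (55.0, 0.1, -0.4), (54.5, -0.6, -0.6), (54.0, -0.0, -0.3), (53.5, -0.3, -0.3), (53.0, -0.1, -0.6), (52.5, -0.4, -0.7), (52.0, -0.2, -0.2), (51.5, -0.1, -0.2), (51.0, 1.0, 0.2), (50.5, 0.6, 0.5), (50.0, 0.1, -0.0), (49.5, 0.5, -0.5), (49.0, 0.5, -0.2)] [-0.4  0.2 -0.2] 30.9417
n 3710 mean [0.5171 0.2743] circ [0.528  0.2581 0.0451] slope [-0.    0.03] dir 94.0 z 0.092 rms 0.0007
32.375
```

The lid dropped in: slope is now 0° and its top is at 92.0 mm. I'll retreat and do a final check.

Run:
```python
from station import env, vision
import cv2,numpy as np
from depthfit import fit
env.move_ptp([.25,.45,.25],[np.pi,0,2.7])
for c in("top","scene"):
    im,d=vision.capture(c); fit(vision,c,d,[(.486,-.236),(.525,-.014),(.528,.258)]); cv2.imwrite(f"pics/{c}1.png",im[:,:,::-1])
a=cv2.imread("pics/scene0.png").astype(int);b=cv2.imread("pics/scene1.png").astype(int)
n,l,s,_=cv2.connectedComponentsWithStats((abs(a-b).max(2)>50).astype(np.uint8));print([x.tolist() for x in s[1:] if x[4]>15])
print(env.get_obs()["t"],env.get_obs()["wrist_force"])
```

```text
top (0.486, -0.236) n 1331 mean [ 0.4869 -0.2355] circ 0.4872 -0.2361 0.0451 slope deg xy [ 0.2  -0.17] z 0.0932 rms 0.0021
top (0.525, -0.014) n 1326 mean [ 0.5242 -0.0148] circ 0.5246 -0.0149 0.0448 slope deg xy [-0.   -0.38] z 0.0931 rms 0.0022
top (0.528, 0.258) n 1361 mean [0.5303 0.254 ] circ 0.5308 0.2545 0.0452 slope deg xy [0.18 0.09] z 0.0931 rms 0.0021
scene (0.486, -0.236) n 1595 mean [ 0.4807 -0.2383] circ 0.4841 -0.2366 0.0467 slope deg xy [-0.1  -0.14] z 0.0926 rms 0.0012
scene (0.525, -0.014) n 1037 mean [ 0.5181 -0.018 ] circ 0.5203 -0.0143 0.0462 slope deg xy [-0.05 -0.17] z 0.0924 rms 0.0013
scene (0.528, 0.258) n 685 mean [0.5243 0.2505] circ 0.5265 0.2551 0.0469 slope deg xy [ 0.01 -0.23] z 0.0922 rms 0.0013
[[33, 0, 22, 36, 329], [0, 14, 15, 46, 347], [17, 38, 36, 9, 178], [20, 50, 53, 84, 1152], [0, 56, 33, 87, 1737], [208, 181, 24, 12, 70], [217, 189, 31, 16, 102], [209, 203, 13, 17, 47], [36, 274, 26, 15, 123], [23, 276, 12, 14, 52], [38, 284, 11, 7, 20], [15, 292, 11, 15, 58], [27, 294, 10, 44, 154], [6, 297, 10, 29, 61], [0, 299, 11, 20, 60], [23, 306, 4, 13, 20], [12, 320, 2, 15, 25], [69, 360, 17, 8, 93], [83, 369, 5, 17, 33], [68, 405, 7, 11, 24], [52, 417, 14, 9, 36]]
33.525 [-0.35472352 -0.33708547  0.02501457]
```

View pics/scene1.png

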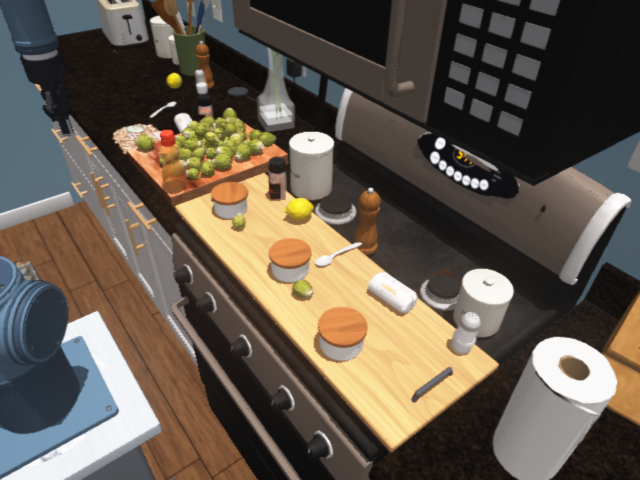

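All three lids are flat at (229,195), (290,254) and (342,328). Apart from the arm, only the left lid changed between the two scene pictures, and the arm is clear. I'm handing in.

```bash
python3 -c "
from station import env
env.finish_job()"
```

```text
the job is handed in; nothing more can be done
```

I pressed the left, middle and right lids in that order, then seated the left one, which was the lid out of place. I handed the job in at about 34 s; no verdict was reported.

- **Pressing:** each lid was held at about 5 N, and all three felt firm. I pressed the left lid near its centre so it would not tip in early. That means I never felt it rock. I identified it from the camera depth: it leaned about 5°, high towards the robot and to the left, and the other two were flat.
- **Seating:** I pushed the left lid sideways at its raised edge, with about 1 N at most, and it dropped in. The force never rose against the mouth wall, so the wrist camera and later depth checks confirmed the seating instead.
- **Last checks:** all three lids are within 0.4° of level. Their tops measure 92–93 mm against the 92 mm expected. The two fixed cameras disagree by up to about 4 mm on lid centres, and I did not measure the mouth centres separately. A plug sitting in its mouth leaves only about 2 mm of play.
- **Surroundings:** comparing scene pictures before and after, only the arm and the left lid changed. The arm finished clear of everything.

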